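# Seat the sample jar in its stand and screw the lid snug

## Robot

A 6-joint arm with a two-finger parallel gripper is mounted at the origin on the work surface. World frame = base frame: x ahead of the robot, y to its left, z up, the work surface at z = 0. Lengths are in mm, angles in rad, forces in N, time in s.
With the tool pointing down it reaches from about 350 to 975 mm from the base axis. Payload 7.1 kg.
Tool frame: the origin (TCP) lies midway between the tips of the shut fingers; the grasp point (between the pads) lies pinch_z behind it (pinch_z is the distance from the TCP to the grasp point, in mm); z points along the fingers, y is the line along which they close (so a half turn about z gives the same grasp; the last joint's range is limited). The gripper opens to 88 mm and grips with 3 to 60 N. Pads are 20 mm wide; open, the fingers measure 115 mm over their backs; the gripper's body (75 mm by 178 mm) begins 61 mm behind the grasp point.
Start: joints at [1.303, 0.423, 1.63, -0, 1.089, -0.019], TCP at [153.869, 605.747, 222.675] pointing down, gripper open.
Joint ranges: [-3, 3], [-0.9, 2.11], [0.09, 2.58], [-1.31, 4.45], [0.11, 2.69], [-2.54, 2.54]. Speed limits (rad/s): [2.39, 2.39, 3.01, 3.14, 3.14, 3.14].

## Interface

Orientations are given as a rotation vector (axis times angle).
In Python, from workcell import get_obs, get_image, close_job, pinch_z gives the robot as it stands.
- The arm moves only by the tool jog_arm, never from a script. Its argument "commands" is a list of rows, each a list of 3 entries, a list of its own where there are three numbers: the gripper command: -1 is shut, 1 is fully open, values between are in proportion, then the shift along the tool's x, y, z as a fraction of full scale, then the turn, a rotation vector about the tool's x, y, z as a fraction of full scale. In form: [[gripper, [tx, ty, tz], [rx, ry, rz]], ...]. A call has 1 to 10 rows; each row shifts and turns the commanded pose from where the row before left it, along the tool's axes as they then stand; what a row does not reach is not made up. Full scale, the value 1, is 0.1 m for a shift and 45 degrees for a turn. A row lasts 1/10 s, in which the tool goes at most 50 mm and 8.59 degrees, less where a joint would pass 70% of its speed; a pose out of reach is approached as far as the arm can. A call with a number of a shift or a turn outside -1 to 1 is refused whole. A call with a gripper value outside its range is refused whole. The fingers move at their own pace and stop on an object; the grip force is fixed at half the most. Time passes only in rows, so rows that do not move let the fingers close. It gives the time, the measured TCP pose, the force, the opening and the grip force at its end, in the units of the state.
- get_obs(): the state, without advancing time (a new reading comes with each control period).
- get_image(name): name is "scene" or "top"; returns a dict with "image" (400x640x3 uint8, blue, green, red), "z_map" (400x640 float32, mm along the optical axis (not along the pixel's ray), 0 where there is no reading), "intrinsics" (3x3 intrinsics, pixels), "eye" and "orientation" of the camera in the world. Camera axes: x right, y down, z forward; pixel columns grow to the right and rows downward; lengths in mm; the calibration is good to about 2 mm. A picture is of the moment at which its call begins.
- close_job(): hands the job in; it is judged then, once.
The state is a dict: "t": time; "qpos": joint angles; "qvel": joint speeds; "joint_torque": joint torques, N m; "ee_pos": TCP position; "orientation": TCP orientation; "ft_force": force on the tool from outside, world axes, zero at the start; "moment": the same for the moment, N m; "width": finger opening in mm; "grasp_force": force on a finger pad.
Only numpy, scipy, OpenCV 4.12 (cv2) and the standard library are available. Lean on these libraries where they do the work, as an engineer would, in place of code of your own. Each camera call takes 0.05 s, during which the arm holds its last target. There are 200 camera calls.

## Task

Set the square sample jar upright and fully home in the square pocket of the bench stand, so that it cannot turn. Then screw its loose lid down clockwise until the seal grips and the torque has clearly risen to snug, and stop there without overtightening; let go and leave the jar in the stand. Leave the beaker, the small bottle and the marker alone.

Things in the scene. Friction and masses are not known exactly. Their poses are not given: they have to be found in the camera images.
- jar_center (a point): Square amber glass jar with a white screw lid, loose and upright on the bench, 0.40 kg in all (25% more or less). Point on its axis 45 mm above its underside; z up, x and y square to its flat sides. Body 56 x 56 mm, flat sides up to 56 mm high, shoulder at 62 mm, lid top at 90 mm when closed. Grip it across the flat sides 45 to 50 mm up, or by the lid.
- jar_bottom (a point): Centre of the jar's underside; axes as for the jar.
- lid_center (a point): Centre of the round white ribbed screw lid on the jar, 12 mm below its top: 48 mm diameter, 24 mm high, underside 4 mm above the jar's shoulder when closed. Starts loose, 1.0 to 2.6 rad short of its seal (unmarked, differs each time). Clockwise from above closes it, sinking 1 mm per rad until it meets the seal, then at that height. It cannot come off; a snug lid holds.
- seal (a joint): How far the lid has slid round on its rubber seal after meeting it, rad; 0 while loose. Turning takes 0.05 N m while loose; after contact the springy liner winds up 0.5 rad per N m (it unwinds on release); at 0.25 N m the seal starts to slide, 0.8 N m more per rad. Snug is 0.31 to 0.45 N m (seal 0.08 to 0.25); at 0.57 N m (seal 0.40) it is overtightened and spoilt, even for a moment.
- stand_pocket (a point): Steel stand screwed to the bench: base plate 130 (its x) x 110 x 8 mm, with a square pocket 60 x 60 mm inside, walls 8 mm thick and 20 mm high. Point at the centre of the pocket's floor, 8 mm above the bench, 20 mm below the walls' rim; z up, x and y square to the walls. The jar fits any of four ways round, 2 mm spare each side.
- beaker: Bystander: empty glass beaker, 70 mm diameter, 85 mm high, origin at the centre of its underside.
- vial: Bystander: small amber bottle with a black cap, 30 mm diameter, 70 mm high, origin at the centre of its underside.
- marker: Bystander: black marker pen lying on the bench, 18 x 145 x 16 mm, long along its y; origin under its barrel.
Mind the look-alikes: they are no part of the job. Leave any purple look-alike of the part that bears jar_center alone.

How it is judged (in metres and radians):
On the way, in this order (a step that is already met when the one before it is completed fails the run):
1. the jar stands fully home in the pocket of the stand (horizontal distance between jar_bottom and stand_pocket below 0.005 m and z of jar_bottom in the frame of stand_pocket below 0.003 m and angle between jar_bottom's own z axis and vertical below 0.06 rad), for 0.2 s.
2. the lid is screwed down onto its seal to snug (value of joint seal above 0.05 rad), for 0.2 s.
At the end, for the whole second after the job is handed in: The jar stands at rest in the pocket of the stand (centre within 5 mm, underside within 3 mm of the floor, upright within 0.06 rad) and its lid is snug: it has slid 0.05 to 0.28 rad on its seal and stays so (all of step 1 and value of joint seal between 0.05 and 0.28 rad and velocity of joint seal below 0.05 rad/s); the robot touches nothing.
It fails at once if the lid is overtightened (about 0.57 N m) (value of joint seal above 0.4 rad).
It fails at once if a bystander (beaker, small bottle or marker) is moved by more than 20 mm (distance of any of beaker, vial, marker from where it was at the start of the episode above 0.02 m).
It also fails if it takes over 72 s, if anything falls off the work surface, if the arm or the gripper's body presses on something with over 40 N, if the wrist force passes 120 N, or if a joint passes its speed limit or range.

## Working session

There is one attempt and no reset: what is moved stays moved. The work goes in short steps, Python scripts to look and compute and a tool call to move; the robot and the scene stay as the last step left them, time stands still between calls to the robot, and variables do not carry over. Pictures are saved under pics/ and viewed, at most 10 in all, crops included, and the job is handed in when it is done.

Besides the shell and the picture viewer there is one more tool, called after "Emit:" as name([rows], argument=value, ...), one row to a line, values as JSON. jog_arm: Moves the arm, as the interface text tells. Its arguments: {"type":"object","properties":{"commands":{"type":"array","items":{"type":"array"}}},"required":["commands"]}

```bash
mkdir -p pics; ls
python3 - <<'E'
from workcell import *
import cv2,numpy as np
print(get_obs(),pinch_z)
for n in("scene","top"):
    d=get_image(n);cv2.imwrite(f"pics/{n}0.png",d["image"]);np.savez(f"pics/{n}0.npz",**d)
    print(n,d["eye"],d["orientation"],d["intrinsics"])
E
```

```text
pics
{'t': 0.0, 'qpos': array([ 1.30300722e+00,  4.23867428e-01,  1.63067483e+00, -3.81633787e-05,
        1.08861328e+00, -1.89663091e-02]), 'qvel': array([ 0.00182978,  0.00096133, -0.00040422,  0.00019222, -0.00091678,
        0.00031821]), 'joint_torque': array([ 1.86986028e-03, -5.44642389e+01, -2.73660064e+01,  6.43975753e-02,
        2.30304559e-02, -1.34423967e-04]), 'ee_pos': array([153.7318511 , 605.22340716, 221.89106433]), 'orientation': array([-3.89791144e-01, -3.11712502e+00,  2.43722980e-03]), 'ft_force': array([-0.05471038,  0.30290113, -0.4644831 ]), 'moment': array([-0.02756943, -0.02334852,  0.03553136]), 'grasp_force': 0.0, 'width': 87.77635446864784} 18.700000000000003
scene [1199.8149536 -427.0440349  588.7580611] [-1.96957851 -0.9726224   0.55402368] [[441.59063283   0.         321.82388931]
 [  0.         441.59063283 195.11408558]
 [  0.           0.           1.        ]]
top [ 344.65261429   45.12011498 1077.11674073] [-1.98723862  2.23512454 -0.23835647] [[467.20359095   0.         321.56163141]
 [  0.         467.20359095 196.72217479]
 [  0.           0.           1.        ]]
```

View pics/scene0.png

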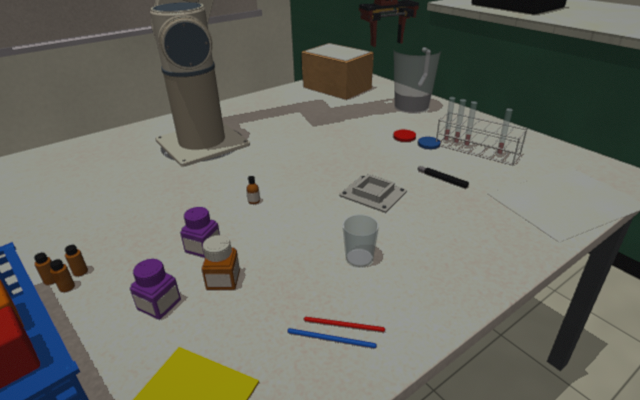

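View pics/top0.png

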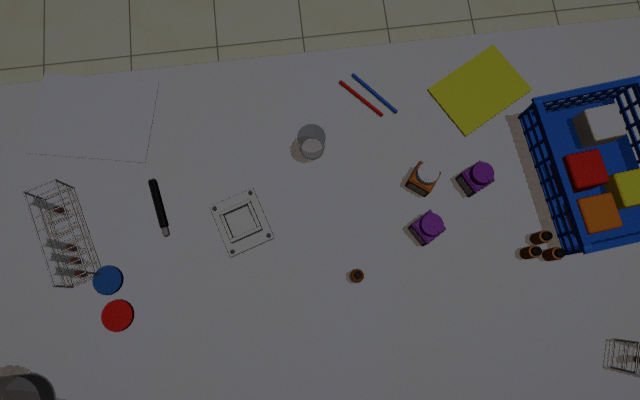

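The top view shows the amber jar at about (423,178), with purple look-alikes at (428,227) and (476,178). The stand is at (241,222), the beaker at (311,142), the vial at (357,275) and the marker at (159,208). Next I'll enlarge the jar and the stand.

```bash
cat > h.py <<'E'
import numpy as np,cv2
from scipy.spatial.transform import Rotation as R
def px2w(d,u,v,z=None):
    """pixel -> world; on plane z (mm) if given, else from the z_map"""
    K=d["intrinsics"];M=R.from_rotvec(d["orientation"]).as_matrix()
    r=M@np.array([(u-K[0,2])/K[0,0],(v-K[1,2])/K[1,1],1])
    s=d["z_map"][int(round(v)),int(round(u))] if z is None else (z-d["eye"][2])/r[2]
    return d["eye"]+s*r
def cloud(d):
    K=d["intrinsics"];M=R.from_rotvec(d["orientation"]).as_matrix()
    v,u=np.mgrid[:400,:640]
    r=np.stack([(u-K[0,2])/K[0,0],(v-K[1,2])/K[1,1],np.ones_like(u)],-1)*d["z_map"][...,None]
    return r@M.T+d["eye"]
E
python3 - <<'E'
from h import *
d=np.load("pics/top0.npz");im=d["image"]
c1=cv2.resize(im[150:206,390:446],(560,560),interpolation=cv2.INTER_CUBIC)
c2=cv2.resize(im[186:258,206:278],(576,576),interpolation=cv2.INTER_CUBIC)
c1=cv2.resize(c1,(395,395));c2=cv2.resize(c2,(395,395))
cv2.imwrite("pics/c1.png",cv2.convertScaleAbs(np.hstack([c1,c2]),alpha=1.8))
P=cloud(d)
for n,(u,v) in dict(jar=(423,178),stand=(241,222),p1=(428,227),p2=(476,178),beaker=(311,142),vial=(357,275),marker=(159,208)).items():
    print(n,px2w(d,u,v).round())
# lids: pts z>80 near
for n,(u,v) in dict(jar=(425,175),p1=(431,224),p2=(481,174)).items():
    Q=P[v-18:v+18,u-18:u+18].reshape(-1,3);Q=Q[Q[:,2]>80];c=cv2.minEnclosingCircle(Q[:,:2].astype(np.float32));print(n,len(Q),Q.mean(0).round(1),c,np.percentile(Q[:,2],[50,95]))
# stand rim pts
Q=P[186:258,206:278].reshape(-1,3);q=Q[(Q[:,2]>23)&(Q[:,2]<34)]
print("rim",len(q),q.mean(0),cv2.minAreaRect(q[:,:2].astype(np.float32)))
q=Q[(Q[:,2]>5)&(Q[:,2]<40)];print("plate",len(q),cv2.minAreaRect(q[:,:2].astype(np.float32)))
q=P[150:206,395:446].reshape(-1,3);q=q[(q[:,2]>15)&(q[:,2]<110)];print("jar",len(q),cv2.minAreaRect(q[:,:2].astype(np.float32)))
E
```

```text
jar [ 572. -204.   92.]
stand [537. 211.   6.]
p1 [ 464. -196.   94.]
p2 [ 558. -319.   90.]
beaker [711.  28.   7.]
vial [382. -35.  72.]
marker [589. 395.  17.]
jar 408 [ 581.5 -213.7   98.9] ((474.0440673828125, -93.43719482421875), 189.5792999267578) [92.15601435 94.97752463]
p1 427 [ 468.3 -202.3  102. ] ((409.00390625, -92.91128540039062), 152.29507446289062) [90.71045221 94.0632659 ]
p2 415 [ 564.3 -326.   111.5] ((465.83782958984375, -154.5927734375), 233.6046600341797) [90.52120184 93.64225379]
rim 440 [536.67199057 210.11438007  28.10386477] ((537.7420654296875, 210.17039489746094), (76.87727355957031, 76.26591491699219), 17.49666976928711)
plate 2554 ((535.1100463867188, 210.75244140625), (154.73216247558594, 162.45480346679688), 85.45499420166016)
jar 783 ((583.1279907226562, -215.50103759765625), (56.59563446044922, 55.545108795166016), 52.86305618286133)
```

View pics/c1.png

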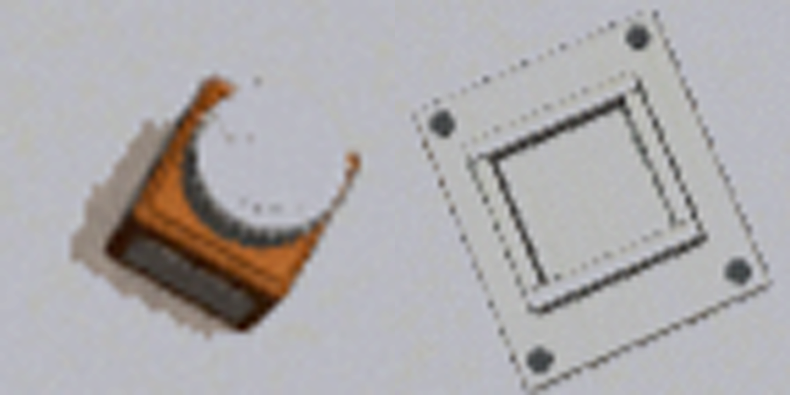

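Crop left: the amber jar with its white lid, sides turned about 53°. Crop right: the stand, with its pocket sides about 17.5°. I'll cross-check both with the scene camera's depth.

Run:
```python
from h import *
for n in("top","scene"):
    d=np.load(f"pics/{n}0.npz");P=cloud(d).reshape(-1,3)
    Q=P[np.hypot(P[:,0]-583,P[:,1]+215.5)<48]
    l=Q[(Q[:,2]>87)&(Q[:,2]<97)];b=Q[(Q[:,2]>8)&(Q[:,2]<56)];a=Q[(Q[:,2]>8)&(Q[:,2]<97)]
    print(n,"lid",len(l),l.mean(0),cv2.minEnclosingCircle(l[:,:2].astype(np.float32)),"all",cv2.minAreaRect(a[:,:2].astype(np.float32)),"body",len(b),cv2.minAreaRect(b[:,:2].astype(np.float32)))
    Q=P[np.hypot(P[:,0]-537.5,P[:,1]-210)<56]
    r=Q[(Q[:,2]>22)&(Q[:,2]<34)];print("rim",len(r),r.mean(0),cv2.minAreaRect(r[:,:2].astype(np.float32)))
    Q=P[np.hypot(P[:,0]-537.5,P[:,1]-210)<92];r=Q[(Q[:,2]>6)&(Q[:,2]<34)];print("plate",len(r),cv2.minAreaRect(r[:,:2].astype(np.float32)))
d=np.load("pics/top0.npz")
# pocket corners read in crop (rim outer corners, z=28): 
c=[px2w(d,206+u/5.486-.5,186+v/5.486-.5,28)[:2] for u,v in((470,160),(637,80),(706,238),(538,312))]
print("outer rim corners",np.round(c,1),np.mean(c,0),cv2.minAreaRect(np.array(c,np.float32)))
c=[px2w(d,206+u/5.486-.5,186+v/5.486-.5,8)[:2] for u,v in((415,117),(655,12),(770,286),(528,392))]
print("plate",np.round(c,1),np.mean(c,0),cv2.minAreaRect(np.array(c,np.float32)))
```

```text
top lid 377 [ 583.80474793 -216.24897348   92.12086455] ((584.7433471679688, -217.6433563232422), 25.025888442993164) all ((583.1279907226562, -215.50103759765625), (56.59563446044922, 55.545108795166016), 52.86305618286133) body 224 ((583.1279907226562, -215.50103759765625), (56.59563446044922, 55.545108795166016), 52.86305618286133)
rim 454 [536.84852758 209.8771974   27.93384266] ((537.7420654296875, 210.17039489746094), (76.87727355957031, 76.26591491699219), 17.49666976928711)
plate 2394 ((537.2402954101562, 210.6614532470703), (130.8594512939453, 153.62452697753906), 16.89913558959961)
scene lid 377 [ 587.14826597 -216.83179485   90.59196835] ((585.0839233398438, -215.8661346435547), 24.800447463989258) all ((585.9823608398438, -216.02914428710938), (56.61565017700195, 58.77307891845703), 52.5993766784668) body 809 ((602.9347534179688, -213.62844848632812), (40.81411361694336, 76.14404296875), 7.804624080657959)
rim 315 [540.56964609 209.40117085  26.17004718] ((537.3314819335938, 210.4249725341797), (77.76348114013672, 82.29173278808594), 16.41956329345703)
plate 1308 ((538.3692626953125, 208.91302490234375), (130.15219116210938, 109.43248748779297), 17.99333381652832)
outer rim corners [[536.2  92.5]
 [561.8  19.6]
 [492.3  -0.8]
 [470.   71.3]] [515.10272201  45.65004315] ((515.8244018554688, 45.806060791015625), (72.41779327392578, 77.15894317626953), 17.169063568115234)
plate [[561.  114.7]
 [594.6   8. ]
 [471.9 -25.9]
 [439.8  79.6]] [516.84762342  44.09931329] ((517.2211303710938, 43.79018020629883), (128.7520294189453, 111.79703521728516), 16.1508846282959)
```

Emit:
jog_arm([
  [1,[0,0,0],[0,0,0.179]],
  [1,[0,0,0],[0,0,0.179]],
  [1,[0,0,0],[0,0,0.179]],
  [1,[0,0,0],[0,0,0.179]],
  [1,[0,0,0],[0,0,0.179]],
  [1,[0,0,0],[0,0,0.179]],
  [1,[0,0,0],[0,0,0.179]],
  [1,[0,0,0],[0,0,0.179]],
  [1,[0,0,0],[0,0,0.179]],
  [1,[0,0,0],[0,0,0.179]],
])

```text
t: 1.1
ee_pos: [153.8, 605.4, 222.2]
orientation: [2.318, 2.119, -0.001]
ft_force: [0.6, 0.9, 0.5]
width: 87.9
grasp_force: 0.0
```

Emit:
jog_arm([
  [1,[0,0,0],[0,0,0.179]],
  [1,[0,0,0],[0,0,0.179]],
  [1,[0,0,0],[0,0,0.179]],
  [1,[0,0,0],[0,0,0.179]],
  [1,[-0.198,0.418,0],[0,0,0]],
  [1,[-0.198,0.418,0],[0,0,0]],
  [1,[-0.198,0.418,0],[0,0,0]],
  [1,[-0.198,0.418,0],[0,0,0]],
  [1,[-0.198,0.418,0],[0,0,0]],
  [1,[-0.198,0.418,0],[0,0,0]],
])

```text
t: 2.1
ee_pos: [282.9, 358.1, 222.5]
orientation: [2.811, 1.402, -0.0]
ft_force: [0.8, 0.2, 0.4]
width: 87.8
grasp_force: 0.0
```

Emit:
jog_arm([
  [1,[-0.198,0.418,0],[0,0,0]],
  [1,[-0.198,0.418,0],[0,0,0]],
  [1,[-0.198,0.418,0],[0,0,0]],
  [1,[-0.198,0.418,0],[0,0,0]],
  [1,[-0.198,0.418,0],[0,0,0]],
  [1,[-0.198,0.418,0],[0,0,0]],
  [1,[-0.198,0.418,0],[0,0,0]],
  [1,[-0.198,0.418,0],[0,0,0]],
  [1,[-0.198,0.418,0],[0,0,0]],
  [1,[-0.198,0.418,0],[0,0,0]],
])

```text
t: 3.1
ee_pos: [497.4, -51.9, 222.5]
orientation: [-2.812, -1.401, 0.0]
ft_force: [0.5, 0.9, 0.2]
width: 87.8
grasp_force: 0.0
```

Emit:
jog_arm([
  [1,[-0.198,0.418,0],[0,0,0]],
  [1,[-0.198,0.418,0],[0,0,0]],
  [1,[-0.198,0.418,0],[0,0,0]],
  [1,[-0.198,0.418,0],[0,0,0]],
  [1,[0,0,0],[0,0,0]],
  [1,[0,0,0],[0,0,0]],
])

```text
t: 3.7
ee_pos: [582.4, -214.4, 221.8]
orientation: [-2.812, -1.398, 0.002]
ft_force: [0.2, 0.1, -0.9]
width: 88.2
grasp_force: 0.0
```

Emit:
jog_arm([
  [1,[0,0.026,0.3],[0,0,0]],
  [1,[0,0,0.4],[0,0,0]],
  [1,[0,0,0.4],[0,0,0]],
  [1,[0,0,0.4],[0,0,0]],
  [1,[0,0,0.3],[0,0,0]],
  [1,[0,0,0.13],[0,0,0]],
  [1,[0,0,0],[0,0,0]],
  [1,[0,0,0],[0,0,0]],
])

```text
t: 4.5
ee_pos: [585.5, -215.1, 30.9]
orientation: [2.811, 1.402, 0.001]
ft_force: [0.6, -0.4, 1.5]
width: 87.6
grasp_force: 0.0
```

Emit:
jog_arm([
  [-1,[0,0,0],[0,0,0]],
  [-1,[0,0,0],[0,0,0]],
  [-1,[0,0,0],[0,0,0]],
  [-1,[0,0,0],[0,0,0]],
  [-1,[0,0,0],[0,0,0]],
  [-1,[0,0,0],[0,0,0]],
  [-1,[0,0,0],[0,0,0]],
  [-1,[0,0,0],[0,0,0]],
])

```text
t: 5.3
ee_pos: [585.3, -215.6, 30.2]
orientation: [2.811, 1.401, 0.001]
ft_force: [-0.5, -0.0, 5.4]
width: 56.2
grasp_force: 30.0
```

Emit:
jog_arm([
  [-1,[0,0,-0.1],[0,0,0]],
  [-1,[0,0,-0.3],[0,0,0]],
  [-1,[0,0,-0.4],[0,0,0]],
  [-1,[0,0,-0.4],[0,0,0]],
  [-1,[0,0,0],[0,0,0]],
  [-1,[0,0,0],[0,0,0]],
])

```text
t: 5.9
ee_pos: [584.8, -215.3, 150.2]
orientation: [2.811, 1.401, 0.001]
ft_force: [-0.1, 0.9, -4.0]
width: 55.9
grasp_force: 30.0
```

Emit:
jog_arm([
  [-1,[0.156,-0.147,0],[0,0,0]],
  [-1,[0.312,-0.294,0],[0,0,0]],
  [-1,[0.312,-0.294,0],[0,0,0]],
  [-1,[0.312,-0.294,0],[0,0,0]],
  [-1,[0.312,-0.294,0],[0,0,0]],
  [-1,[0.312,-0.294,0],[0,0,0]],
  [-1,[0.312,-0.294,0],[0,0,0]],
  [-1,[0.312,-0.294,0],[0,0,0]],
  [-1,[0.312,-0.294,0],[0,0,0]],
  [-1,[0.312,-0.294,0],[0,0,0]],
])

```text
t: 6.9
ee_pos: [538.1, 190.5, 147.2]
orientation: [-2.811, -1.401, 0.007]
ft_force: [0.1, -0.5, -3.9]
width: 56.1
grasp_force: 30.0
```

Emit:
jog_arm([
  [-1,[0.156,-0.147,0],[0,0,0]],
  [-1,[0,0,0],[0,0,-0.1724]],
  [-1,[0,0,0],[0,0,-0.1724]],
  [-1,[0,0,0],[0,0,-0.1724]],
  [-1,[0,0,0],[0,0,-0.1724]],
  [-1,[0,0,0],[0,0,-0.1724]],
  [-1,[0,0,0],[0,0,-0.1724]],
  [-1,[0,0,0],[0,0,-0.1724]],
  [-1,[0,0,0],[0,0,0]],
  [-1,[0,0,0],[0,0,0]],
])

```text
t: 7.9
ee_pos: [536.9, 210.3, 148.1]
orientation: [-1.866, -2.525, 0.004]
ft_force: [0.6, -1.1, -4.2]
width: 55.6
grasp_force: 30.0
```

Run:
```python
from h import *
from workcell import *
o=get_obs();print(o["ee_pos"],o["orientation"],o["qpos"].round(3),o["ft_force"],o["moment"],o["width"])
print("yaw",2*np.degrees(np.arctan2(o["orientation"][1],o["orientation"][0]))-90)
d=get_image("scene");np.savez("pics/scene1.npz",**d)
K=d["intrinsics"];M=R.from_rotvec(d["orientation"]).as_matrix()
p=M.T@(np.array([537,210,100])-d["eye"]);u,v=(K@p/p[2])[:2];u,v=int(u),int(v)
im=d["image"][max(v-75,0):v+75,u-75:u+75];cv2.imwrite("pics/s1.png",cv2.convertScaleAbs(cv2.resize(im,(600,600),interpolation=cv2.INTER_CUBIC),alpha=1.6))
print("crop origin",u-75,max(v-75,0),"x4")
P=cloud(d).reshape(-1,3);z0=o["ee_pos"][2]-30.2
a=P[(np.hypot(P[:,0]-537,P[:,1]-210)<45)&(P[:,2]>z0+8)&(P[:,2]<z0+55)]
print(z0,len(a),cv2.minAreaRect(a[:,:2].astype(np.float32)))
```

```text
[536.9210071  210.32885147 148.05443824] [-1.86600693 -2.5251665   0.00415955] [0.353 0.451 1.789 0.    0.905 0.055] [ 0.6202856  -1.1070845  -4.21664079] [-0.06928999 -0.00193143 -0.02474248] 55.5769193934866
yaw -342.9261278410517
crop origin 298 83 x4
117.85443824179548 616 ((549.3284301757812, 199.50173950195312), (74.24024963378906, 47.69011688232422), 45.202178955078125)
```

View pics/s1.png

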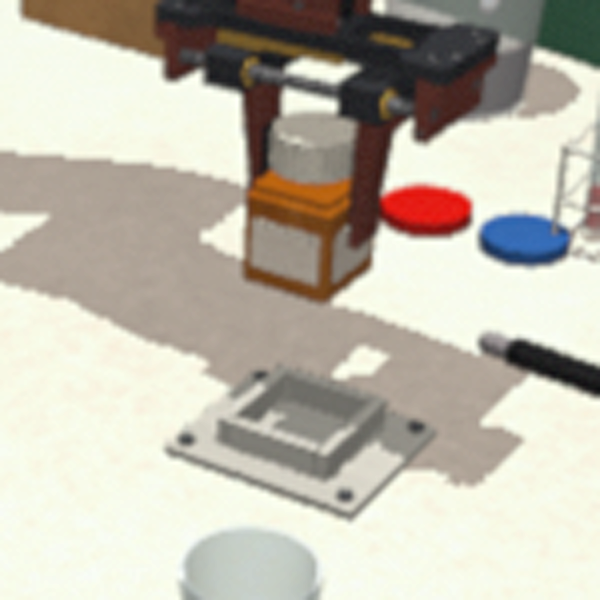

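The jar is held upright above the stand, with its front label face at crop (285,250). I'll measure that face relative to the stand wall in the same camera.

Run:
```python
from h import *
y=np.radians(17.1);X=np.array([-np.sin(y),np.cos(y),0]);Y=np.array([np.cos(y),np.sin(y),0])
C=np.array([536.9,210.3,0])
d=np.load("pics/scene1.npz");W=cloud(d);q=W-C
def px(x0,x1,y0,y1): return q[83+y0//4:83+y1//4,298+x0//4:298+x1//4].reshape(-1,3)
a=px(258,318,230,268);print("label face: x",np.median(a@X),"std",np.std(a@X),"z",np.median(a[:,2]), "slope", np.polyfit(a@Y,a@X,1)[0])
a=px(336,350,250,280);print("right face y",np.median(a@Y),np.std(a@Y))
# stand walls
f=q.reshape(-1,3);x=f@X;yy=f@Y
m=(f[:,2]>12)&(f[:,2]<25)&(np.abs(yy)<30)&(x>-45)&(x<-30);print("wall -x",m.sum(),np.median(x[m]),np.polyfit(yy[m],x[m],1)[0])
m=(f[:,2]>12)&(f[:,2]<25)&(np.abs(x)<30)&(yy<45)&(yy>30);print("wall +y",m.sum(),np.median(yy[m]),np.polyfit(x[m],yy[m],1)[0])
m=(f[:,2]>25)&(f[:,2]<32)&(np.hypot(x,yy)<60);print("rim z",np.median(f[m,2]))
for n in("top","scene"):
    f=cloud(np.load(f"pics/{n}0.npz")).reshape(-1,3)-C;x=f@X;yy=f@Y
    m=(f[:,2]>24)&(f[:,2]<31)&(np.abs(x)<44)&(np.abs(yy)<44)
    print(n,"rim x,y range",np.percentile(x[m],[1,99]),np.percentile(yy[m],[1,99]))
```

```text
label face: x -28.572686261876957 std 63.13575343895452 z 147.9105365606719 slope -1.5964493349220075
right face y 28.56449657786189 0.6612908479208308
wall -x 98 -36.891938876688876 0.0016807720382044965
wall +y 55 38.03384869566821 -0.011982829876580968
rim z 27.053205413459466
top rim x,y range [-38.28283652  36.86787245] [-37.57367678  38.18130231]
scene rim x,y range [-39.20322244  38.62702377] [-37.28920609  38.94833003]
```

Emit:
jog_arm([
  [-1,[0.01,-0.002,0.3],[0,0,0]],
  [-1,[0,0,0.3],[0,0,0]],
  [-1,[0,0,0.24],[0,0,0]],
  [-1,[0,0,0],[0,0,0]],
  [-1,[0,0,0],[0,0,0]],
])

```text
t: 8.45
ee_pos: [537.4, 211.6, 65.5]
orientation: [-1.864, -2.528, 0.002]
ft_force: [0.4, 0.4, -3.1]
width: 55.7
grasp_force: 30.0
```

Emit:
jog_arm([
  [-1,[0,0,0.03],[0,0,0]],
  [-1,[0,0,0.03],[0,0,0]],
  [-1,[0,0,0.03],[0,0,0]],
  [-1,[0,0,0.02],[0,0,0]],
  [-1,[0,0,0],[0,0,0]],
])

```text
t: 8.95
ee_pos: [537.5, 211.6, 54.6]
orientation: [-1.863, -2.53, 0.0]
ft_force: [0.8, 0.6, -4.2]
width: 55.5
grasp_force: 30.0
```

Inside the rim with no contact force; carrying on down.

Emit:
jog_arm([
  [-1,[0,0,0.04],[0,0,0]],
  [-1,[0,0,0.04],[0,0,0]],
  [-1,[0,0,0.04],[0,0,0]],
  [-1,[0,0,0.02],[0,0,0]],
  [-1,[0,0,0],[0,0,0]],
])

```text
t: 9.45
ee_pos: [537.3, 211.5, 40.2]
orientation: [-1.862, -2.53, 0.001]
ft_force: [0.8, -0.1, -4.1]
width: 55.6
grasp_force: 30.0
```

Emit:
jog_arm([
  [-1,[0,0,0.01],[0,0,0]],
  [-1,[0,0,0.01],[0,0,0]],
  [-1,[0,0,0],[0,0,0]],
])

```text
t: 9.75
ee_pos: [537.6, 211.6, 38.7]
orientation: [-1.863, -2.53, -0.0]
ft_force: [-0.2, -0.2, -3.5]
width: 55.7
grasp_force: 30.0
```

Emit:
jog_arm([
  [-1,[0,0,0.008],[0,0,0]],
  [-1,[0,0,0.005],[0,0,0]],
  [-1,[0,0,0],[0,0,0]],
])

```text
t: 10.05
ee_pos: [537.7, 211.7, 38.2]
orientation: [1.862, 2.53, 0.0]
ft_force: [-2.5, -1.4, 5.1]
width: 55.9
grasp_force: 30.0
```

Emit:
jog_arm([
  [1,[0,0,0],[0,0,0]],
  [1,[0,0,0],[0,0,0]],
  [1,[0,0,0],[0,0,0]],
  [1,[0,0,0],[0,0,0]],
  [1,[0,0,0],[0,0,0]],
  [1,[0,0,0],[0,0,0]],
  [1,[0,0,-0.1],[0,0,0]],
  [1,[0,0,-0.3],[0,0,0]],
  [1,[0,0,-0.5],[0,0,0]],
  [1,[0,0,-0.1],[0,0,0]],
])

```text
t: 11.05
ee_pos: [540.5, 212.7, 142.9]
orientation: [1.86, 2.526, 0.011]
ft_force: [1.0, 0.1, 0.2]
width: 88.3
grasp_force: 0.0
```

Emit:
jog_arm([
  [1,[0,0,0],[0,0,-0.18]],
  [1,[0,0,0],[0,0,-0.18]],
  [1,[0,0,0],[0,0,-0.18]],
  [1,[0,0,0],[0,0,-0.18]],
  [1,[0,0,0],[0,0,-0.18]],
  [1,[0,0,0],[0,0,-0.18]],
  [1,[0,0,0],[0,0,-0.18]],
  [1,[0,0,0],[0,0,-0.18]],
  [1,[0,0,0],[0,0,-0.18]],
  [1,[0,0,0],[0,0,-0.18]],
])

```text
t: 12.05
ee_pos: [537.5, 211.6, 137.6]
orientation: [-0.236, 3.133, 0.0]
ft_force: [-0.2, -0.1, 0.0]
width: 87.5
grasp_force: 0.0
```

Emit:
jog_arm([
  [1,[0,0,0],[0,0,-0.18]],
  [1,[0,0,0],[0,0,-0.18]],
  [1,[0,0,0],[0,0,-0.18]],
  [1,[0,0,0],[0,0,-0.18]],
  [1,[0,0,0],[0,0,-0.18]],
  [1,[0,0,0],[0,0,-0.18]],
  [1,[0,0,0],[0,0,-0.18]],
  [1,[0,0,0],[0,0,0]],
  [1,[0,0,0],[0,0,0]],
])

```text
t: 12.95
ee_pos: [537.5, 211.6, 137.5]
orientation: [-1.682, 2.653, -0.0]
ft_force: [0.5, 0.3, -0.5]
width: 87.5
grasp_force: 0.0
```

Run:
```python
from h import *
from workcell import *
o=get_obs();print(o["t"],o["ee_pos"],o["orientation"],o["qpos"].round(3),o["ft_force"],o["moment"],o["width"])
print("yaw",2*np.degrees(np.arctan2(o["orientation"][1],o["orientation"][0]))-90)
d=get_image("scene");np.savez("pics/scene2.npz",**d)
im=d["image"][100:240,303:443];cv2.imwrite("pics/s2.png",cv2.convertScaleAbs(cv2.resize(im,(560,560),interpolation=cv2.INTER_CUBIC),alpha=1.6))
P=cloud(d).reshape(-1,3);C=np.array([537.7,211.5,0]);f=P-C
m=(np.hypot(f[:,0],f[:,1])<32)&(f[:,2]>94)&(f[:,2]<105);print("lid top",m.sum(),P[m].mean(0),cv2.minEnclosingCircle(P[m][:,:2].astype(np.float32)),np.percentile(P[m][:,2],[10,50,90]))
y=np.radians(17.1);X=np.array([-np.sin(y),np.cos(y),0]);Y=np.array([np.cos(y),np.sin(y),0]);x=f@X;yy=f@Y
m=(f[:,2]>34)&(f[:,2]<58)&(np.abs(yy)<20)&(x>-34)&(x<-22);print("face -x",m.sum(),np.median(x[m]))
m=(f[:,2]>34)&(f[:,2]<58)&(np.abs(x)<20)&(yy<34)&(yy>22);print("face +y",m.sum(),np.median(yy[m]))
```

```text
12.95 [537.53097424 211.63741703 137.53308994] [-1.68246184e+00  2.65302184e+00 -6.78951580e-06] [ 0.354  0.466  1.795  0.     0.881 -2.347] [ 0.45847519  0.2894062  -0.49613271] [ 0.07257093  0.01486436 -0.04399909] 87.52521235035815
yaw 154.76313432507794
lid top 192 [541.55378062 207.84786032  98.54433705] ((539.0159301757812, 210.74990844726562), 25.55867576599121) [ 95.31514118  98.93945957 100.24661508]
face -x 133 -28.06242576556129
face +y 69 28.11111894261012
```

View pics/s2.png

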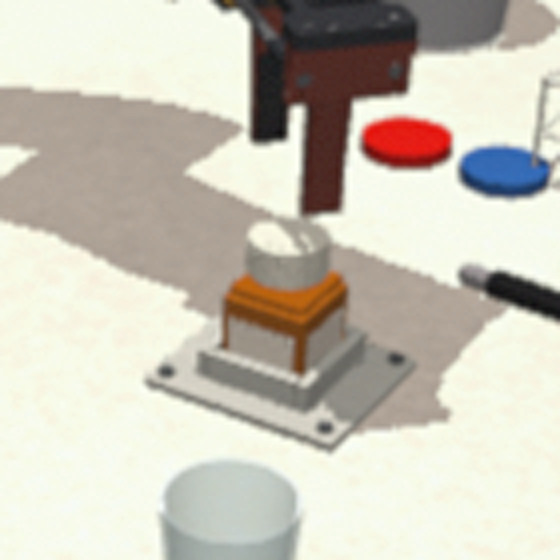

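The jar sits level and home in the pocket at crop (285,330). The lid is on the tool axis, so I'll go down and grip it.

Emit:
jog_arm([
  [1,[0,0,0.2],[0,0,0]],
  [1,[0,0,0.3],[0,0,0]],
  [1,[0,0,0.12],[0,0,0]],
  [1,[0,0,0],[0,0,0]],
  [1,[0,0,0],[0,0,0]],
])

```text
t: 13.5
ee_pos: [537.9, 211.7, 75.8]
orientation: [-1.686, 2.65, -0.0]
ft_force: [-0.9, 0.3, 1.2]
width: 87.7
grasp_force: 0.0
```

Emit:
jog_arm([
  [-1,[0,0,0],[0,0,0]],
  [-1,[0,0,0],[0,0,0]],
  [-1,[0,0,0],[0,0,0]],
  [-1,[0,0,0],[0,0,0]],
  [-1,[0,0,0],[0,0,0]],
  [-1,[0,0,0],[0,0,0]],
  [-1,[0,0,0],[0,0,0]],
  [-1,[0,0,0],[0,0,0]],
])

```text
t: 14.3
ee_pos: [538.0, 211.7, 75.5]
orientation: [-1.687, 2.649, -0.0]
ft_force: [1.8, -1.4, 0.6]
width: 47.7
grasp_force: 30.0
```

```bash
cat > s.py <<'E'
from h import *
from workcell import *
o=get_obs();r=o["orientation"]
print("t %.2f"%o["t"],o["ee_pos"].round(2),"yaw %.2f"%((2*np.degrees(np.arctan2(r[1],r[0]))-90)%360),"q6 %.4f"%o["qpos"][5],"tq6 %.3f"%o["joint_torque"][5],"F",o["ft_force"].round(1),"M",o["moment"].round(3),"w %.1f"%o["width"],o["grasp_force"])
E
python3 s.py
```

```text
t 14.30 [538.02 211.67  75.54] yaw 154.98 q6 -2.3505 tq6 0.003 F [ 1.8 -1.4  0.6] M [-0.085 -0.287  0.021] w 47.7 30.000151097774506
```

Emit:
jog_arm([
  [-1,[0,0,0.001],[0,0,0.127]],
  [-1,[0,0,0.001],[0,0,0.127]],
  [-1,[0,0,0.001],[0,0,0.127]],
  [-1,[0,0,0.001],[0,0,0.127]],
  [-1,[0,0,0.001],[0,0,0.127]],
  [-1,[0,0,0.001],[0,0,0.127]],
  [-1,[0,0,0.001],[0,0,0.127]],
  [-1,[0,0,0.001],[0,0,0.127]],
  [-1,[0,0,0.001],[0,0,0.127]],
  [-1,[0,0,0],[0,0,0]],
])

```text
t: 15.3
ee_pos: [538.0, 211.4, 74.7]
orientation: [-0.369, 3.119, -0.001]
ft_force: [1.9, -2.5, 2.4]
width: 47.2
grasp_force: 30.0
```

```bash
python3 s.py
```

```text
t 15.30 [538.   211.35  74.73] yaw 103.51 q6 -1.4520 tq6 1.079 F [ 1.9 -2.5  2.4] M [-0.548 -0.365  0.044] w 47.2 30.00130534172058
```

Emit:
jog_arm([
  [-1,[0,0,0.001],[0,0,0.127]],
  [-1,[0,0,0.001],[0,0,0.127]],
  [-1,[0,0,0],[0,0,0.06]],
  [-1,[0,0,0],[0,0,0]],
  [-1,[0,0,0],[0,0,0]],
])

```text
t: 15.8
ee_pos: [538.0, 211.4, 74.6]
orientation: [0.011, 3.141, -0.0]
ft_force: [2.8, -4.9, 4.3]
width: 47.4
grasp_force: 30.0
```

```bash
python3 s.py
```

```text
t 15.80 [538.   211.42  74.56] yaw 89.59 q6 -1.2091 tq6 0.079 F [ 2.8 -4.9  4.3] M [-0.862 -0.51   0.01 ] w 47.4 30.000733137130737
```

Emit:
jog_arm([
  [-1,[0,0,0.001],[0,0,0.127]],
  [-1,[0,0,0.001],[0,0,0.127]],
  [-1,[0,0,0],[0,0,0.06]],
  [-1,[0,0,0],[0,0,0]],
  [-1,[0,0,0],[0,0,0]],
])

```text
t: 16.3
ee_pos: [538.0, 211.4, 74.3]
orientation: [0.398, 3.116, -0.0]
ft_force: [2.1, -4.5, 4.1]
width: 47.4
grasp_force: 30.0
```

```bash
python3 s.py
```

```text
t 16.30 [537.96 211.37  74.34] yaw 75.43 q6 -0.9619 tq6 0.072 F [ 2.1 -4.5  4.1] M [-1.01  -0.413  0.005] w 47.4 30.00085562467575
```

Emit:
jog_arm([
  [-1,[0,0,0.001],[0,0,0.127]],
  [-1,[0,0,0.001],[0,0,0.127]],
  [-1,[0,0,0],[0,0,0.06]],
  [-1,[0,0,0],[0,0,0]],
  [-1,[0,0,0],[0,0,0]],
])

```text
t: 16.8
ee_pos: [537.9, 211.3, 74.2]
orientation: [0.778, 3.043, -0.0]
ft_force: [2.1, -5.4, 5.3]
width: 47.2
grasp_force: 30.0
```

```bash
python3 s.py
```

```text
t 16.80 [537.89 211.3   74.16] yaw 61.30 q6 -0.7153 tq6 0.071 F [ 2.1 -5.4  5.3] M [-1.089 -0.383  0.023] w 47.2 30.00092715024948
```

Emit:
jog_arm([
  [-1,[0,0,0.001],[0,0,0.127]],
  [-1,[0,0,0.001],[0,0,0.127]],
  [-1,[0,0,0],[0,0,0.06]],
  [-1,[0,0,0],[0,0,0]],
  [-1,[0,0,0],[0,0,0]],
])

```text
t: 17.3
ee_pos: [537.7, 211.0, 74.1]
orientation: [1.146, 2.925, -0.001]
ft_force: [1.4, -7.7, 7.4]
width: 47.6
grasp_force: 30.0
```

```bash
python3 s.py
```

```text
t 17.30 [537.75 211.02  74.06] yaw 47.22 q6 -0.4691 tq6 0.342 F [ 1.4 -7.7  7.4] M [-1.328 -0.304  0.237] w 47.6 30.00104695558548
```

Emit:
jog_arm([
  [-1,[0,0,0],[0,0,0.055]],
  [-1,[0,0,0],[0,0,0.055]],
  [-1,[0,0,0],[0,0,0]],
  [-1,[0,0,0],[0,0,0]],
  [-1,[0,0,0],[0,0,0]],
])

```text
t: 17.8
ee_pos: [537.7, 210.9, 74.0]
orientation: [1.27, 2.873, -0.002]
ft_force: [1.3, -7.9, 6.8]
width: 47.6
grasp_force: 30.0
```

```bash
python3 s.py
```

```text
t 17.80 [537.66 210.93  74.05] yaw 42.28 q6 -0.3829 tq6 0.359 F [ 1.3 -7.9  6.8] M [-1.418 -0.211  0.312] w 47.6 30.001213252544403
```

Emit:
jog_arm([
  [-1,[0,0,0],[0,0,0.06]],
  [-1,[0,0,0],[0,0,0]],
  [-1,[0,0,0],[0,0,0]],
  [-1,[0,0,0],[0,0,0]],
  [-1,[0,0,0],[0,0,0]],
])

```text
t: 18.3
ee_pos: [537.6, 210.9, 74.0]
orientation: [1.338, 2.842, -0.002]
ft_force: [1.1, -7.1, 6.4]
width: 47.6
grasp_force: 30.0
```

```bash
python3 s.py
```

```text
t 18.30 [537.61 210.89  74.04] yaw 39.58 q6 -0.3358 tq6 0.384 F [ 1.1 -7.1  6.4] M [-1.44 -0.19  0.35] w 47.6 30.00118911266327
```

Emit:
jog_arm([
  [-1,[0,0,0],[0,0,0]],
])

```text
t: 18.4
ee_pos: [537.6, 210.9, 74.0]
orientation: [1.338, 2.842, -0.002]
ft_force: [1.5, -6.9, 6.6]
width: 47.7
grasp_force: 30.0
```

```bash
python3 s.py
```

```text
t 18.40 [537.62 210.87  74.04] yaw 39.59 q6 -0.3358 tq6 0.384 F [ 1.5 -6.9  6.6] M [-1.442 -0.292  0.408] w 47.7 30.001295506954193
```

The torque is about 0.37 N m and rising at the seal's sliding slope, so the lid is snug. Releasing and retracting.

Emit:
jog_arm([
  [1,[0,0,0],[0,0,0]],
  [1,[0,0,0],[0,0,0]],
  [1,[0,0,0],[0,0,0]],
  [1,[0,0,0],[0,0,0]],
  [1,[0,0,0],[0,0,0]],
  [1,[0,0,0],[0,0,0]],
  [1,[0,0,-0.2],[0,0,0]],
  [1,[0,0,-0.4],[0,0,0]],
  [1,[0,0,-0.4],[0,0,0]],
  [1,[0,0,-0.3],[0,0,0]],
])

```text
t: 19.4
ee_pos: [538.0, 211.8, 206.0]
orientation: [1.343, 2.839, 0.002]
ft_force: [0.8, 0.2, -0.4]
width: 87.6
grasp_force: 0.0
```

Emit:
jog_arm([
  [1,[0,0,0],[0,0,0]],
  [1,[0,0,0],[0,0,0]],
  [1,[0,0,0],[0,0,0]],
])

```text
t: 19.7
ee_pos: [536.7, 211.3, 202.3]
orientation: [-1.342, -2.839, 0.003]
ft_force: [0.2, 0.3, -0.6]
width: 87.5
grasp_force: 0.0
```

```bash
python3 s.py
python3 - <<'E'
from h import *
from workcell import *
d=get_image("scene")
im=d["image"][60:240,283:463];cv2.imwrite("pics/s3.png",cv2.convertScaleAbs(cv2.resize(im,(560,560),interpolation=cv2.INTER_CUBIC),alpha=1.6))
P=cloud(d).reshape(-1,3);C=np.array([537.7,211.5,0]);f=P-C
m=(np.hypot(f[:,0],f[:,1])<22)&(f[:,2]>90)&(f[:,2]<105);print("lid top",m.sum(),np.percentile(P[m][:,2],[10,50,90]))
y=np.radians(17.1);X=np.array([-np.sin(y),np.cos(y),0]);Y=np.array([np.cos(y),np.sin(y),0]);x=f@X;yy=f@Y
m=(f[:,2]>34)&(f[:,2]<58)&(np.abs(yy)<20)&(x>-34)&(x<-22);print("face -x",m.sum(),np.median(x[m]))
m=(f[:,2]>34)&(f[:,2]<58)&(np.abs(x)<20)&(yy<34)&(yy>22);print("face +y",m.sum(),np.median(yy[m]))
E
```

```text
t 19.70 [536.68 211.3  202.35] yaw 39.38 q6 -0.3328 tq6 -0.000 F [ 0.2  0.3 -0.6] M [-0.04  -0.015  0.007] w 87.5 0.0
lid top 149 [95.47600718 97.64773795 99.03126686]
face -x 135 -26.84671323932141
face +y 76 27.78782146203485
```

View pics/s3.png

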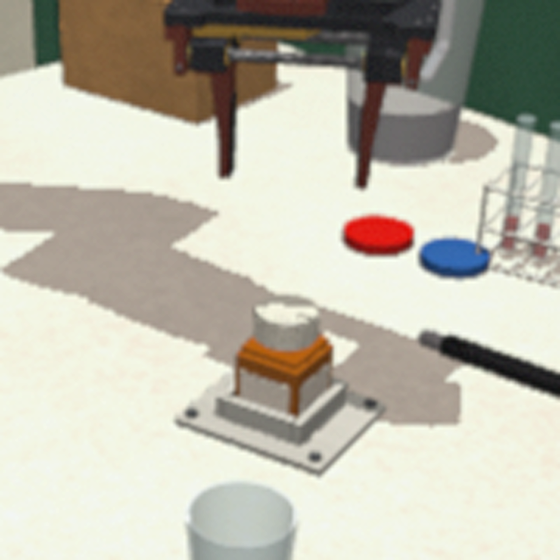

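The jar stands upright in the pocket at crop (285,375) with its lid down, and the gripper is clear. Handing in.

```bash
python3 -c "
from workcell import *
print(close_job())"
```

```text
the job is handed in; nothing more can be done
None
```

The jar is fully home in the stand's pocket, its lid is screwed down to about 0.37 N m (estimated seal slide 0.15 rad), the gripper is clear, and the job was handed in at about 20 s; no verdict came back.

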